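Tighten the filter holder's cover crosswise in two passes

ROBOT

A 6-joint arm with a two-finger parallel gripper is mounted at the origin on the work surface. World frame = base frame: x ahead of the robot, y to its left, z up, the work surface at z = 0. Lengths are in m, angles in rad, forces in N, time in s.
With the tool pointing down it reaches from about 0.225 to 0.875 m from the base axis. Payload 3.4 kg.
Tool frame: the origin (TCP) lies midway between the tips of the shut fingers; the grasp point (between the pads) lies bot.pinch_z behind it (bot.pinch_z is the distance from the TCP to the grasp point, in m); z points along the fingers, y is the line along which they close (so a half turn about z gives the same grasp; the last joint's range is limited). The gripper opens to 85 mm and grips with 20 to 120 N. Pads are 22 mm wide; open, the fingers measure 114 mm over their backs; the gripper's body (76 mm by 85 mm) begins 54 mm behind the grasp point. The pads swing forward as they close: fully open they stand 13 mm farther back than shut.
Start: joints at [-1.263, 0.276, 1.505, -0, 1.361, -0.121], TCP at [0.239, -0.523, 0.209] pointing down, gripper open.
Joint ranges: [-2.89, 2.89], [-0.75, 2.08], [0.22, 2.7], [-1.18, 4.32], [0.11, 2.71], [-2.7, 2.7]. Speed limits (rad/s): [2.57, 2.57, 3.14, 3.14, 3.14, 3.14].

INTERFACE

Orientations are given as a unit quaternion [w, x, y, z].
In Python, from rig import bot gives the robot as it stands.
- The arm moves only by the tool apply_moves, never from a script. Its argument "steps" is one flat list of numbers, 7 for each row, row after row: the opening, from -1 (shut) to 1 (fully open), then the shift along the world's x, y, z each as a share of 0.1 m, from -1 to 1, then the turn, a rotation vector about the world's x, y, z each as a share of 1.5 rad, from -1 to 1. In form: [fingers, tx, ty, tz, ax, ay, az, fingers, tx, ty, tz, ax, ay, az, ...]. A call has 1 to 8 rows; each row is the pose to reach, as a shift and turn from the pose commanded when the call began; what a row does not reach only later rows make up. A row lasts 1/10 s, in which the tool goes at most 50 mm and 8.59 degrees, less where a joint would pass 70% of its speed; a pose out of reach is approached as far as the arm can. A call with a number of a shift or a turn outside -1 to 1 is refused whole. A call with a gripper value outside its range is refused whole. The fingers move at their own pace and stop on an object; "force" is the grip in N (left out, the last holds). Time passes only in rows, so rows that repeat a pose let the fingers close. It gives the time, the measured TCP pose, the force, the opening and the grip force at its end, in the units of the state.
- bot.observe(): the state, without advancing time (a new reading comes with each control period).
- bot.get_image(name): name is "scene" or "top"; returns the picture (420x560x3 uint8, red, green, blue); there is no depth.
- bot.get_calibration(name): a dict with "fx", "fy", "cx", "cy" (pixels), "T" (4x4, takes a point from camera to world coordinates). Camera axes: x right, y up, looking along -z (the intrinsics and any distortion apply to the point x, -y, -z); pixel columns grow to the right and rows downward; lengths in m; the calibration is good to about 2 mm. A picture is of the moment at which its call begins. get_calibration takes no time and is no camera call.
- bot.hand_in(): hands the job in; it is judged then, once.
The state is a dict: "time_s": time; "joint_pos": joint angles; "qvel": joint speeds; "effort": joint torques, N m; "tool_pos": TCP position; "orientation": TCP orientation; "ft_force": force on the tool from outside, world axes, zero at the start; "moment": the same for the moment, N m; "width": finger opening in m; "gripper_force": force on a finger pad.
Only numpy, scipy, OpenCV 4.12 (cv2) and the standard library are available. Lean on these libraries where they do the work, as an engineer would, in place of code of your own. Each camera call takes 0.05 s, during which the arm holds its last target. There are 200 camera calls.

TASK

Finish tightening the cover of the disc filter holder evenly, crosswise, in two passes, by swinging its four clamping levers clockwise. One lever has already been swung half way: bring the one opposite it half way next (handle about diagonal), then the other two; only when all four are half way, go round again and swing each fully home against its stop, doing one opposite pair before the other pair. Leave the pot, jar and slide box around it where they stand.

Things in the scene. Friction and masses are not known exactly. Their poses are not given: they have to be found in the camera images.
- holder: Stainless disc filter holder, fixed to the bench: round, 188 mm across, flat cover 66 mm above the bench with a low inlet stub (top 97 mm high) in its middle. Origin: on the bench under the centre of the cover; z up. A drain stub sticks out low (17 mm high) to 115 mm from the centre along its +x. It may stand at any yaw.
- cover_centre (a point): Centre of the cover's flat top face, 66 mm above the bench. The four levers stand round it a quarter turn apart, numbered clockwise seen from above: 1 is opposite 3, 2 opposite 4.
- lever_1 (a joint): Clamping lever 1: angle in rad, growing clockwise seen from above, which tightens. 0 = handle points straight out from the cover's centre, about 0.785 = half way (diagonal), 1.571 = fully home: handle at right angles to straight out, along the rim, at its stop. Range -0.35 to 1.571. Starts loose (-0.3 to 0.2), or about half way on one of the four. 5 to 6 N at 42 mm from the pivot turns it; it stays where left.
- lever_1_pivot (a point): Point on the upright turning axis of lever 1, 65 mm from the cover's centre, 94 mm above the bench, at mid-height of the handle; its x axis points along the handle. Round hub 26 mm across, top 108 mm high.
- lever_1_tip (a point): Free end of the handle of lever 1, 60 mm from its pivot. The handle is a black straight bar, 14 mm wide and 16 mm high (86 to 102 mm above the bench), 20 mm clear of the cover. When home, its inner side (towards the centre) lies at a stop block 96 mm high, so push on the outer side.
- lever_2 (a joint): Clamping lever 2: angle in rad, growing clockwise seen from above, which tightens. 0 = handle points straight out from the cover's centre, about 0.785 = half way (diagonal), 1.571 = fully home: handle at right angles to straight out, along the rim, at its stop. Range -0.35 to 1.571. Starts loose (-0.3 to 0.2), or about half way on one of the four. 5 to 6 N at 42 mm from the pivot turns it; it stays where left.
- lever_2_pivot (a point): Point on the upright turning axis of lever 2, 65 mm from the cover's centre, 94 mm above the bench, at mid-height of the handle; its x axis points along the handle. Round hub 26 mm across, top 108 mm high.
- lever_2_tip (a point): Free end of the handle of lever 2, 60 mm from its pivot. The handle is a black straight bar, 14 mm wide and 16 mm high (86 to 102 mm above the bench), 20 mm clear of the cover. When home, its inner side (towards the centre) lies at a stop block 96 mm high, so push on the outer side.
- lever_3 (a joint): Clamping lever 3: angle in rad, growing clockwise seen from above, which tightens. 0 = handle points straight out from the cover's centre, about 0.785 = half way (diagonal), 1.571 = fully home: handle at right angles to straight out, along the rim, at its stop. Range -0.35 to 1.571. Starts loose (-0.3 to 0.2), or about half way on one of the four. 5 to 6 N at 42 mm from the pivot turns it; it stays where left.
- lever_3_pivot (a point): Point on the upright turning axis of lever 3, 65 mm from the cover's centre, 94 mm above the bench, at mid-height of the handle; its x axis points along the handle. Round hub 26 mm across, top 108 mm high.
- lever_3_tip (a point): Free end of the handle of lever 3, 60 mm from its pivot. The handle is a black straight bar, 14 mm wide and 16 mm high (86 to 102 mm above the bench), 20 mm clear of the cover. When home, its inner side (towards the centre) lies at a stop block 96 mm high, so push on the outer side.
- lever_4 (a joint): Clamping lever 4: angle in rad, growing clockwise seen from above, which tightens. 0 = handle points straight out from the cover's centre, about 0.785 = half way (diagonal), 1.571 = fully home: handle at right angles to straight out, along the rim, at its stop. Range -0.35 to 1.571. Starts loose (-0.3 to 0.2), or about half way on one of the four. 5 to 6 N at 42 mm from the pivot turns it; it stays where left.
- lever_4_pivot (a point): Point on the upright turning axis of lever 4, 65 mm from the cover's centre, 94 mm above the bench, at mid-height of the handle; its x axis points along the handle. Round hub 26 mm across, top 108 mm high.
- lever_4_tip (a point): Free end of the handle of lever 4, 60 mm from its pivot. The handle is a black straight bar, 14 mm wide and 16 mm high (86 to 102 mm above the bench), 20 mm clear of the cover. When home, its inner side (towards the centre) lies at a stop block 96 mm high, so push on the outer side.
- pot: Small open steel pot, 90 mm across with two side handles (about 140 mm over them), 60 mm high, bystander. Origin: centre of its underside.
- stain: Amber glass jar, 64 mm across, 110 mm high, bystander. Origin: centre of its underside.
- slidebox: Grey slide box, 75 x 170 x 35 mm, bystander. Origin: centre of its underside.

How it is judged:
On the way, in this order (a step that is already met when the one before it is completed fails the run):
1. the lever opposite the half-way one is brought about half way (0.55 to 1.2 rad) while the other two are still loose (under 0.4 rad) ((((value of joint lever_1 between 0.55 and 1.2 rad and value of joint lever_3 between 0.55 and 1.2 rad) and value of joint each of lever_2, lever_4 below 0.4 rad) or ((value of joint lever_2 between 0.55 and 1.2 rad and value of joint lever_4 between 0.55 and 1.2 rad) and value of joint each of lever_1, lever_3 below 0.4 rad))), for 0.2 s.
2. all four levers are about half way (0.55 to 1.2 rad) (value of joint lever_1 between 0.55 and 1.2 rad and value of joint lever_2 between 0.55 and 1.2 rad and value of joint lever_3 between 0.55 and 1.2 rad and value of joint lever_4 between 0.55 and 1.2 rad), for 0.2 s.
3. one opposite pair is fully home (over 1.45 rad) while the other pair is still about half way (0.55 to 1.2 rad) (((value of joint each of lever_1, lever_3 above 1.45 rad and (value of joint lever_2 between 0.55 and 1.2 rad and value of joint lever_4 between 0.55 and 1.2 rad)) or (value of joint each of lever_2, lever_4 above 1.45 rad and (value of joint lever_1 between 0.55 and 1.2 rad and value of joint lever_3 between 0.55 and 1.2 rad)))), for 0.2 s.
At the end, for the whole second after the job is handed in: All four levers are fully home against their stops (each over 1.45 of 1.571 rad) and stay there; pot, jar and slide box stand within 30 mm of where they were (value of joint each of lever_1, lever_2, lever_3, lever_4 above 1.45 rad and distance of each of pot, stain, slidebox from where it was at the start of the episode below 0.03 m); the robot touches nothing.
It fails at once if the pot, jar or slide box is pushed more than 30 mm or tipped over ((distance of pot from where it was at the start of the episode above 0.03 m or angle between pot's own z axis and vertical above 0.4 rad) or (distance of stain from where it was at the start of the episode above 0.03 m or angle between stain's own z axis and vertical above 0.4 rad) or (distance of slidebox from where it was at the start of the episode above 0.03 m or angle between slidebox's own z axis and vertical above 0.4 rad)).
It fails at once if a lever is swung well past half way (over 1.2 rad) before every other is about half way (over 0.55 rad) ((value of joint lever_1 above 1.2 rad and value of joint any of lever_2, lever_3, lever_4 below 0.55 rad) or (value of joint lever_2 above 1.2 rad and value of joint any of lever_1, lever_3, lever_4 below 0.55 rad) or (value of joint lever_3 above 1.2 rad and value of joint any of lever_1, lever_2, lever_4 below 0.55 rad) or (value of joint lever_4 above 1.2 rad and value of joint any of lever_1, lever_2, lever_3 below 0.55 rad)).
It also fails if it takes over 72 s, if anything falls off the work surface, if the arm or the gripper's body presses on something with over 40 N, if the wrist force passes 120 N, or if a joint passes its speed limit or range.

## Working session

There is one attempt and no reset: what is moved stays moved. The work goes in short steps, Python scripts to look and compute and a tool call to move; the robot and the scene stay as the last step left them, time stands still between calls to the robot, and variables do not carry over. Pictures are saved under pics/ and viewed, at most 10 in all, crops included, and the job is handed in when it is done.

Besides the shell and the picture viewer there is one more tool, called after ">>>" as name(argument=value, ...) on one line, values as JSON. apply_moves: Moves the arm, as the interface text tells. Shift numbers are shares of 0.1 m and turn numbers shares of 1.5 rad, none past 1 either way. Its arguments: {"type":"object","properties":{"steps":{"type":"array"},"force":{"type":"number"}},"required":["steps"]}

```bash
mkdir -p pics
python3 - <<'E'
from rig import bot
import cv2
for n in("top","scene"):
    im=bot.get_image(n); cv2.imwrite(f"pics/{n}0.png",cv2.resize(im[:,:,::-1],(784,588),interpolation=cv2.INTER_CUBIC))
    print(n,bot.get_calibration(n))
s=bot.observe();print(s["tool_pos"],s["orientation"],s["width"],bot.pinch_z,s["time_s"])
E
```

```text
top {'fx': 389.1477253895934, 'fy': 389.1477253895934, 'cx': 282.02431077997073, 'cy': 210.19297306704124, 'T': array([[-0.01441268,  0.99184475, -0.12663442,  0.43437138],
       [-0.9997604 , -0.01220797,  0.01816902,  0.00991012],
       [ 0.0164749 ,  0.12686594,  0.99178305,  1.14820524],
       [ 0.        ,  0.        ,  0.        ,  1.        ]])}
scene {'fx': 401.21625077902036, 'fy': 401.21625077902036, 'cx': 286.42807281670486, 'cy': 207.04420570866276, 'T': array([[ 0.51185086, -0.54005304,  0.66809536,  1.24857038],
       [ 0.85873909,  0.29992314, -0.41546754, -0.42307698],
       [ 0.02399725,  0.78637702,  0.61728058,  0.70516463],
       [ 0.        ,  0.        ,  0.        ,  1.        ]])}
[ 0.23892152 -0.52245709  0.2085383 ] [-8.01222348e-04  9.77100211e-01  2.12778124e-01 -8.20411780e-05] 0.08548344867633091 0.0187 0.1
```

View pics/top0.png

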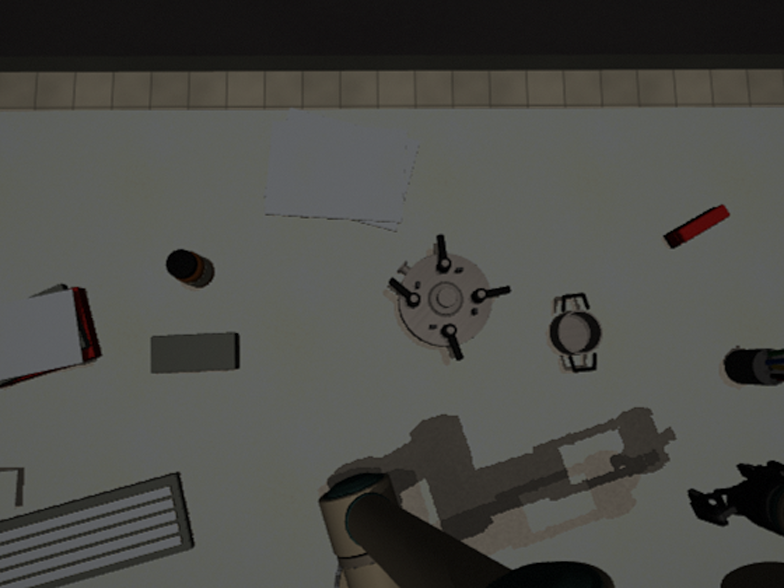

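View pics/scene0.png

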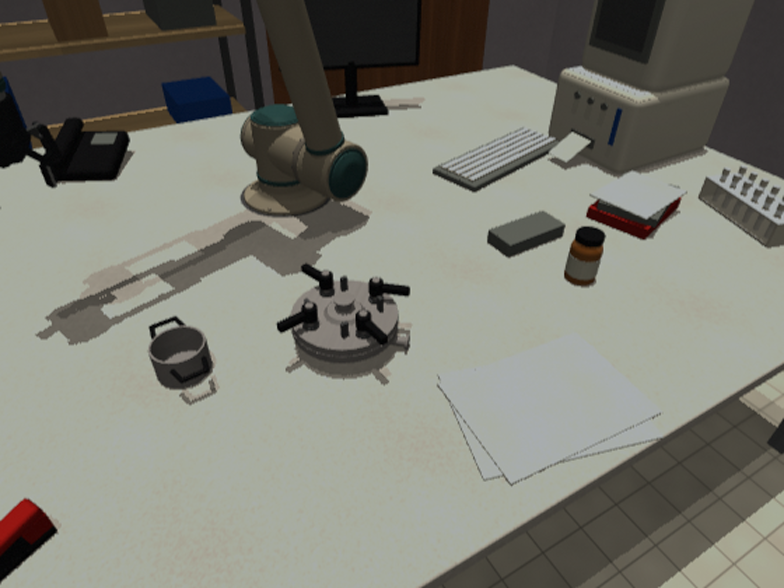

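The top view shows the holder centred at about (445,298) of 784 px, with levers at N, E, S and W. The pot is at (575,332), the jar at (190,268) and the slide box at (195,352). Next I'll enlarge the holder.

Run:
```python
from rig import bot
import cv2,numpy as np
im=bot.get_image("top")[160:265,268:373,::-1]
im=np.clip(im.astype(float)*1.6,0,255).astype(np.uint8)
cv2.imwrite("pics/c.png",cv2.resize(im,(588,588),interpolation=cv2.INTER_CUBIC))
```

```text
(no output)
```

View pics/c.png

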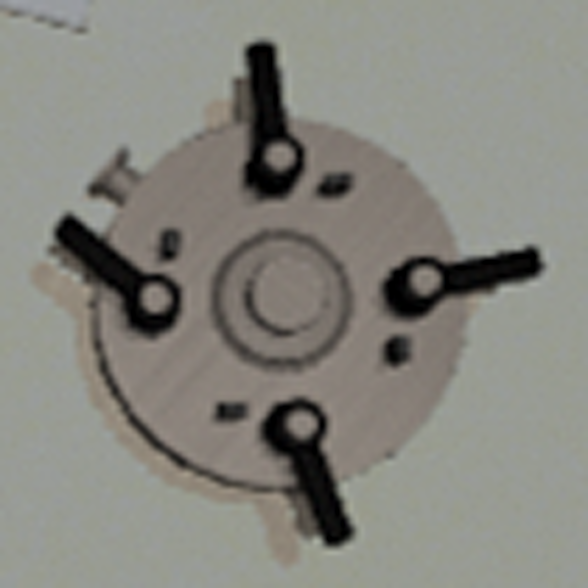

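The enlarged crop (5.6 px per px) gives these positions:

| Lever | Hub top | Handle tip |
|---|---|---|
| N | (282,157) | (261,48) |
| W | (157,301) | (68,222) |
| E | (426,282) | (538,260) |
| S | (302,424) | (338,540) |

W is the half-way lever, since its handle points up-left. E, opposite it, comes first.

```bash
cat > h.py <<'E'
from rig import bot
import numpy as np
C=bot.get_calibration("top")
def pt(u,v,z,s=5.6,o=(268,160)):
    u=(u+.5)/s-.5+o[0]; v=(v+.5)/s-.5+o[1]
    T=C["T"]; d=T[:3,:3]@np.array([(u-C["cx"])/C["fx"],-(v-C["cy"])/C["fy"],-1])
    return T[:3,3]+d*(z-T[2,3])/d[2]
E
python3 - <<'E'
from h import *
H={'N':(282,157,261,48),'E':(426,282,538,260),'S':(302,424,338,540),'W':(157,301,68,222)}
P={k:pt(*v[:2],.108)[:2] for k,v in H.items()};T={k:pt(*v[2:],.102)[:2] for k,v in H.items()}
c=sum(P.values())/4;print("c",c)
for i,k in enumerate("NESW"):
    r=P[k]-c;h=T[k]-P[k];a=np.degrees(np.arctan2(r[1],r[0]));b=np.degrees(np.arctan2(h[1],h[0]))
    print(k,P[k].round(4),np.linalg.norm(r).round(4),"rad",a.round(1),"hyaw",b.round(1),"len",np.linalg.norm(h).round(4),"ang",np.radians((a-b+180)%360-180).round(3))
for n,u,v,z in(("pot",575,332,.06),("jar",185,262,.11),("box",195,352,.035)):print(n,pt(u,v,z,1.4,(0,0)))
E
```

```text
c [ 0.56249175 -0.11076549]
N [ 0.6279 -0.1077] 0.0654 rad 2.7 hyaw 8.4 len 0.0562 ang -0.101
E [ 0.5658 -0.1757] 0.0651 rad -87.1 hyaw -79.0 len 0.0571 ang -0.14
S [ 0.4981 -0.1139] 0.0645 rad -177.2 hyaw -163.4 len 0.0577 ang -0.24
W [ 0.5582 -0.0457] 0.0652 rad 93.8 hyaw 46.6 len 0.0581 ang 0.823
pot [ 0.49293152 -0.37019696  0.06      ]
jar [0.63487443 0.39406607 0.11      ]
box [0.46430405 0.39542268 0.035     ]
```

```bash
cat >> h.py <<'E'
c=np.array([.5625,-.1108]);phi=np.radians(2.9);A=dict(N=0,E=-90,S=180,W=90)
def wp(k,th,d,r=.045):
    a=phi+np.radians(A[k]);p=c+.065*np.array([np.cos(a),np.sin(a)]);b=a-th
    return p+r*np.array([np.cos(b),np.sin(b)])+d*np.array([-np.sin(b),np.cos(b)])
E
python3 - <<'E'
from h import *
for k,t0 in(("E",-.14),("N",-.1),("S",-.24)):
    print(k,"start",wp(k,t0,.034).round(4),*[wp(k,t,d).round(4) for t,d in((.1,.022),(.4,.024),(.8,.025))])
for k in "EWNS":
    d=.0215 if k in"EW" else .018
    print(k,"home start",wp(k,.8,.036).round(4),*[wp(k,t,d+e).round(4) for t,e in((1.1,.003),(1.35,.002),(1.571,0))])
E
```

```text
E start [ 0.6077 -0.2135] [ 0.5855 -0.2217] [ 0.5729 -0.2262] [ 0.5534 -0.2257]
N start [ 0.6668 -0.0671] [ 0.6734 -0.0878] [ 0.6779 -0.1004] [ 0.6774 -0.1199]
S start [ 0.4642 -0.1596] [ 0.4516 -0.1338] [ 0.4471 -0.1212] [ 0.4476 -0.1017]
E home start [ 0.5615 -0.2332] [ 0.539  -0.2194] [ 0.5287 -0.2104] [ 0.5219 -0.1995]
W home start [0.5635 0.0116] [ 0.586  -0.0022] [ 0.5963 -0.0112] [ 0.6031 -0.0221]
N home start [ 0.6849 -0.1118] [ 0.668  -0.1361] [ 0.6587 -0.1455] [ 0.6477 -0.1515]
S home start [ 0.4401 -0.1098] [ 0.457  -0.0855] [ 0.4663 -0.0761] [ 0.4773 -0.0701]
```

>>> apply_moves(steps=[-1,0.45,0.38,0,0,0,-0.1,-1,0.9,0.76,0,0,0,-0.2,-1,0.9,0.76,-0.1,0,0,-0.25])

```text
time_s: 0.45
tool_pos: [0.3314, -0.4454, 0.2002]
orientation: [0.0, 1.0, 0.025, 0.001]
ft_force: [0.6, 0.0, -0.6]
width: 0.0442
gripper_force: 0.0
```

>>> apply_moves(steps=[-1,0.45,0.38,-0.1,0,0,0,-1,0.9,0.76,-0.2,0,0,0])

```text
time_s: 0.65
tool_pos: [0.4052, -0.3824, 0.1821]
orientation: [0.0, 1.0, 0.026, -0.0]
ft_force: [1.3, -0.6, -0.6]
width: 0.0117
gripper_force: 0.0
```

>>> apply_moves(steps=[-1,0.45,0.38,-0.1,0,0,0,-1,0.9,0.76,-0.2,0,0,0])

```text
time_s: 0.85
tool_pos: [0.4809, -0.3183, 0.1654]
orientation: [0.0, 1.0, 0.027, -0.0]
ft_force: [0.7, -0.5, 0.1]
width: 0.0001
gripper_force: 0.0
```

>>> apply_moves(steps=[-1,0.45,0.38,-0.1,0,0,0,-1,0.9,0.76,-0.2,0,0,0,-1,0.9,0.76,-0.2,0,0,0])

```text
time_s: 1.15
tool_pos: [0.5722, -0.2401, 0.1445]
orientation: [-0.001, 1.0, 0.029, -0.0]
ft_force: [0.0, -0.6, -0.2]
width: -0.0001
gripper_force: 0.0
```

>>> apply_moves(steps=[-1,0.36,0.27,0,0,0,0,-1,0.36,0.27,0,0,0,0,-1,0.36,0.27,0,0,0,0])

```text
time_s: 1.45
tool_pos: [0.6056, -0.2165, 0.1453]
orientation: [0.0, 1.0, 0.028, -0.001]
ft_force: [-0.4, 0.3, 0.4]
width: 0.0
gripper_force: 0.0
```

>>> apply_moves(steps=[-1,0.02,0.03,-0.3,0,0,0,-1,0.02,0.03,-0.57,0,0,0,-1,0.02,0.03,-0.57,0,0,0,-1,0.02,0.03,-0.57,0,0,0])

```text
time_s: 1.85
tool_pos: [0.6066, -0.2149, 0.089]
orientation: [0.0, 1.0, 0.026, -0.001]
ft_force: [-0.3, -0.1, -0.3]
width: 0.0002
gripper_force: 0.0
```

>>> apply_moves(steps=[-1,-0.1,-0.03,0,0,0,0,-1,-0.22,-0.08,0,0,0,0,-1,-0.28,-0.1,0,0,0,0,-1,-0.35,-0.13,0,0,0,0,-1,-0.42,-0.13,0,0,0,0,-1,-0.48,-0.12,0,0,0,0,-1,-0.54,-0.12,0,0,0,0,-1,-0.54,-0.12,0,0,0,0])

```text
time_s: 2.65
tool_pos: [0.5528, -0.2254, 0.0888]
orientation: [-0.0, 1.0, 0.027, -0.0]
ft_force: [0.2, 0.9, -0.3]
width: 0.0001
gripper_force: 0.0
```

```bash
cat >> h.py <<'E'
def snap(n):
    import cv2
    im=bot.get_image("top")[160:265,268:373,::-1]
    im=np.clip(im.astype(float)*1.6,0,255).astype(np.uint8)
    cv2.imwrite(f"pics/{n}.png",cv2.resize(im,(588,588),interpolation=cv2.INTER_CUBIC))
    im=bot.get_image("scene")[170:290,170:320,::-1]
    im=np.clip(im.astype(float)*1.4,0,255).astype(np.uint8)
    cv2.imwrite(f"pics/{n}s.png",cv2.resize(im,None,fx=5,fy=5,interpolation=cv2.INTER_CUBIC))
E
python3 -c "
from h import *
snap('e1')"
```

```text
(no output)
```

View pics/e1s.png

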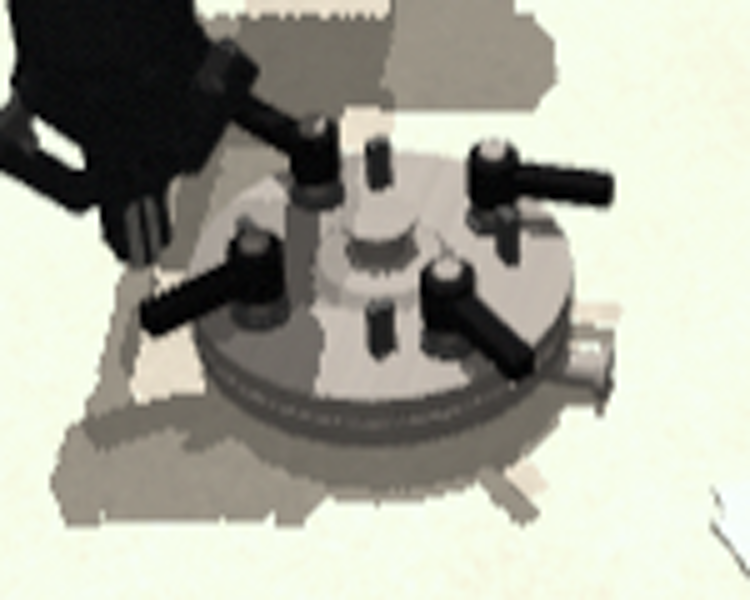

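The scene crop shows lever E's handle still running from (255,250) to (150,320), so it is loose. The fingertips are at about (140,250), behind it. I'll project these points to check the geometry.

```bash
cat >> h.py <<'E'
def proj(p,n="scene",s=5,o=(170,170)):
    K=bot.get_calibration(n);q=np.linalg.inv(K["T"])@np.append(p,1)
    u=K["cx"]+K["fx"]*q[0]/-q[2];v=K["cy"]-K["fy"]*q[1]/-q[2]
    return (np.array([u-o[0],v-o[1]])*s).round(0)
E
python3 -c "
from h import *
print('tcp',proj([.5528,-.2254,.0888]))
for k in 'NESW':
  p=wp(k,0,0,0);print(k,proj([*p,.108]),'tip loose',proj([*wp(k,-.14,0,.06),.094]),'half',proj([*wp(k,.8,0,.06),.094]),'home',proj([*wp(k,1.57,0,.06),.094]))
"
```

```text
tcp [147. 293.]
N [448. 272.] tip loose [533. 363.] half [412. 383.] home [333. 342.]
E [255. 243.] tip loose [146. 322.] half [136. 246.] home [201. 198.]
S [314. 128.] tip loose [248.  97.] half [352.  83.] home [420. 113.]
W [494. 153.] tip loose [584. 129.] half [613. 194.] home [561. 241.]
```

View pics/e1.png

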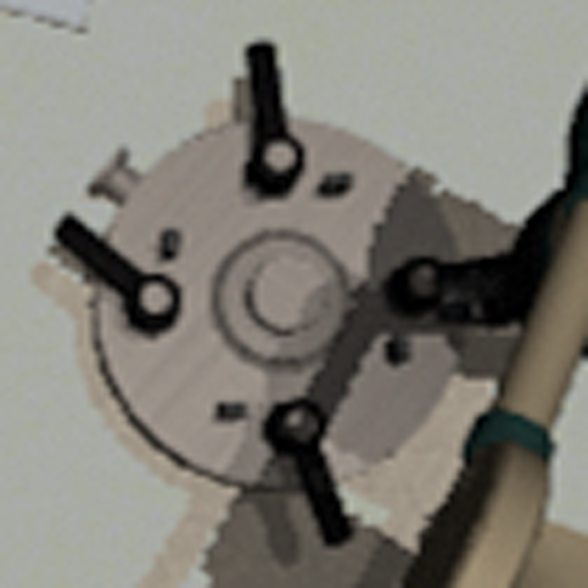

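Lever E has not moved. In the scene view the tip sits about 18 mm higher than reported, so it passed over the handle. I'll retrace the path and go again about 15 mm lower.

>>> apply_moves(steps=[-1,0.3,0.1,0,0,0,0,-1,0.54,0.12,0,0,0,0,-1,0.54,0.12,0,0,0,0,-1,0.54,0.12,-0.15,0,0,0,-1,0.54,0.12,-0.15,0,0,0])

```text
time_s: 3.25
tool_pos: [0.6061, -0.213, 0.0718]
orientation: [-0.001, 1.0, 0.027, -0.002]
ft_force: [0.5, -0.3, -0.3]
width: -0.0001
gripper_force: 0.0
```

>>> apply_moves(steps=[-1,-0.1,-0.03,0,0,0,0,-1,-0.2,-0.08,0,0,0,0,-1,-0.28,-0.1,0,0,0,0])

```text
time_s: 3.55
tool_pos: [0.5813, -0.2234, 0.0747]
orientation: [-0.001, 1.0, 0.026, 0.003]
ft_force: [6.8, 2.2, -1.5]
width: -0.0002
gripper_force: 3.3
```

Contact at about 7 N; continuing.

>>> apply_moves(steps=[-1,-0.07,-0.02,0,0,0,0,-1,-0.14,-0.03,0,0,0,0,-1,-0.2,-0.02,0,0,0,0,-1,-0.27,-0.02,0,0,0,0,-1,-0.27,-0.02,0,0,0,0])

```text
time_s: 4.05
tool_pos: [0.5542, -0.2271, 0.0759]
orientation: [0.001, 1.0, 0.026, 0.003]
ft_force: [4.3, 0.2, 0.8]
width: 0.0
gripper_force: 1.8
```

```bash
python3 -c "
from h import *
snap('e2');print(bot.observe()['ft_force'])"
```

```text
[ 4.19110348 -1.77346234  2.76575371]
```

View pics/e2s.png

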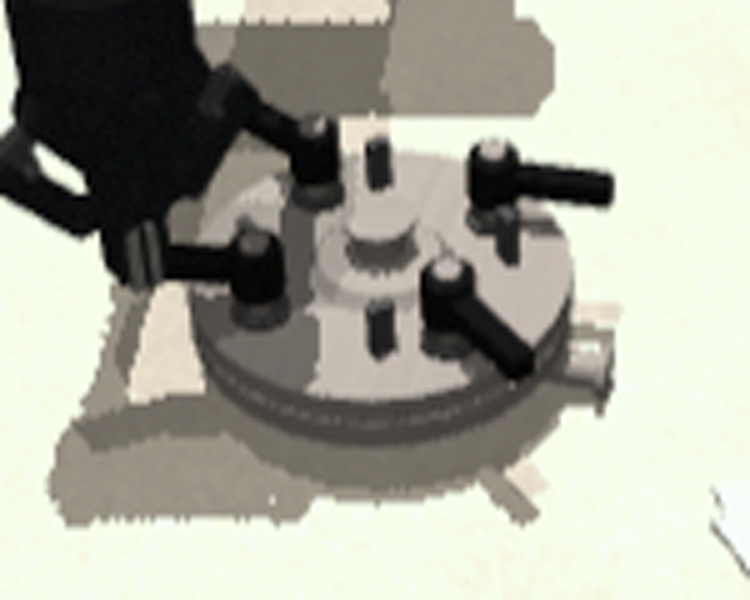

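Lever E now points left, with its tip near (145,262), or roughly 0.6 rad. I'll push about 9 mm further, then back off and lift.

>>> apply_moves(steps=[-1,-0.04,0.03,0,0,0,0,-1,-0.07,0.06,0,0,0,0,-1,-0.07,0.06,0,0,0,0,-1,0.1,-0.1,0,0,0,0,-1,0.12,-0.12,0.3,0,0,0,-1,0.12,-0.12,0.7,0,0,0,-1,0.45,0.3,0.7,0,0,0,-1,0.9,0.7,0.7,0,0,0])

```text
time_s: 4.95
tool_pos: [0.6309, -0.1647, 0.1449]
orientation: [-0.0, 1.0, 0.025, -0.001]
ft_force: [0.7, -0.4, -0.5]
width: 0.0001
gripper_force: 0.0
```

```bash
python3 -c "
from h import *
print(bot.observe()['tool_pos']);print([(t,proj([*wp('E',t,0,.06),.094],'top',5.6,(268,160))) for t in(.5,.6,.7,.8,.9)])"
```

```text
[ 0.63089496 -0.1646937   0.14493602]
[(0.5, array([531., 335.])), (0.6, array([526., 346.])), (0.7, array([519., 356.])), (0.8, array([511., 366.])), (0.9, array([503., 374.]))]
```

>>> apply_moves(steps=[-1,0.2,0.45,0,0,0,0,-1,0.36,0.9,0,0,0,0,-1,0.36,0.98,0,0,0,0,-1,0.36,0.98,-0.3,0,0,0,-1,0.36,0.98,-0.7,0,0,0,-1,0.36,0.98,-0.71,0,0,0])

```text
time_s: 5.55
tool_pos: [0.662, -0.0661, 0.0666]
orientation: [-0.001, 1.0, 0.027, -0.008]
ft_force: [-1.6, 0.5, -1.7]
width: 0.0001
gripper_force: 0.0
```

```bash
python3 -c "
from h import *
snap('e3');print(bot.observe()['tool_pos'])"
```

```text
[ 0.66679772 -0.06719646  0.07184871]
```

View pics/e3.png

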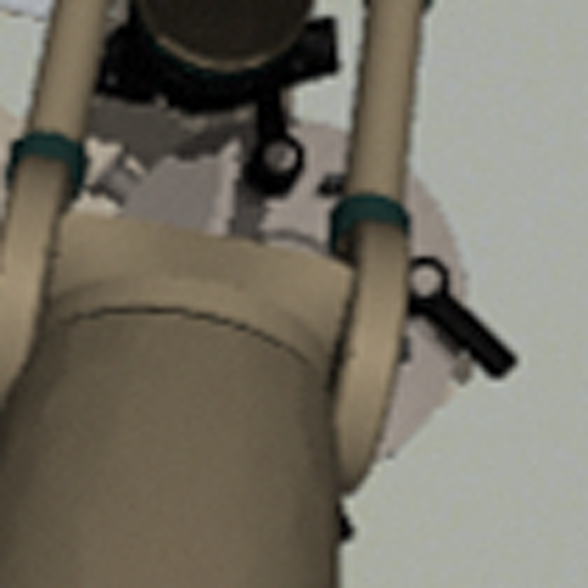

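E's tip is at (507,365), so θ is about 0.8 and E is done. N is next.

>>> apply_moves(steps=[-1,0.06,-0.12,0,0,0,0,-1,0.08,-0.23,0,0,0,0,-1,0.1,-0.32,0,0,0,0,-1,0.1,-0.4,0,0,0,0,-1,0.09,-0.48,0,0,0,0,-1,0.07,-0.55,0,0,0,0,-1,0.06,-0.59,0,0,0,0,-1,0.06,-0.59,0,0,0,0])

```text
time_s: 6.45
tool_pos: [0.6754, -0.1255, 0.0743]
orientation: [-0.001, 1.0, 0.026, 0.001]
ft_force: [0.7, 5.1, 0.9]
width: -0.0004
gripper_force: 1.9
```

```bash
python3 -c "
from h import *
snap('n1');s=bot.observe();print(s['tool_pos'],s['ft_force'])
print([(t,proj([*wp('N',t,0,.06),.094])) for t in(.5,.6,.7,.8,.9,1.)])"
```

```text
[ 0.67540231 -0.12552847  0.07421883] [0.35650809 4.88102357 1.03487742]
[(0.5, array([453., 386.])), (0.6, array([439., 386.])), (0.7, array([426., 385.])), (0.8, array([412., 383.])), (0.9, array([399., 380.])), (1.0, array([387., 377.]))]
```

View pics/n1s.png

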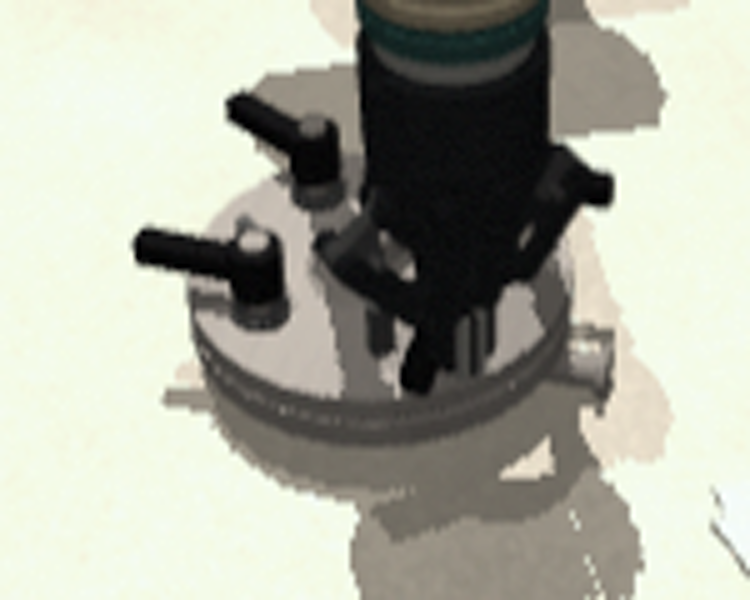

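N's tip is at (417,383), about 0.77 rad, and E still looks fine. Next is S.

>>> apply_moves(steps=[-1,0.15,0.15,0,0,0,0,-1,0.15,0.15,0.35,0,0,0,-1,0.1,0.1,0.75,0,0,0,-1,-0.35,-0.1,0.75,0,0,0,-1,-0.8,-0.25,0.75,0,0,0,-1,-1,-0.35,0.75,0,0,0])

```text
time_s: 7.15
tool_pos: [0.5711, -0.1631, 0.1492]
orientation: [0.001, 1.0, 0.026, -0.001]
ft_force: [0.1, -0.2, -0.1]
width: 0.0001
gripper_force: 0.0
```

>>> apply_moves(steps=[-1,-0.45,0,0,0,0,0,-1,-0.9,0,0,0,0,0,-1,-1,0,0,0,0,0,-1,-1,0,0,0,0,0])

```text
time_s: 7.55
tool_pos: [0.4735, -0.1621, 0.1491]
orientation: [0.001, 1.0, 0.026, 0.001]
ft_force: [1.3, -0.1, -0.4]
width: -0.0001
gripper_force: 0.0
```

>>> apply_moves(steps=[-1,-0.15,0,-0.3,0,0,0,-1,-0.15,0,-0.77,0,0,0,-1,-0.15,0,-0.77,0,0,0,-1,-0.15,0,-0.77,0,0,0])

```text
time_s: 7.95
tool_pos: [0.4612, -0.1616, 0.0712]
orientation: [0.0, 1.0, 0.027, 0.0]
ft_force: [-0.7, 0.1, 0.5]
width: -0.0002
gripper_force: 0.0
```

>>> apply_moves(steps=[-1,-0.05,0.12,0,0,0,0,-1,-0.08,0.24,0,0,0,0,-1,-0.1,0.34,0,0,0,0,-1,-0.1,0.43,0,0,0,0,-1,-0.09,0.52,0,0,0,0,-1,-0.08,0.6,0,0,0,0,-1,-0.06,0.68,0,0,0,0,-1,-0.06,0.68,0,0,0,0])

```text
time_s: 8.75
tool_pos: [0.4551, -0.0937, 0.073]
orientation: [0.002, 1.0, 0.028, 0.002]
ft_force: [-0.7, -4.1, 0.4]
width: -0.0001
gripper_force: 1.9
```

```bash
python3 -c "
from h import *
snap('s1');s=bot.observe();print(s['tool_pos'],s['ft_force'])
print([(t,proj([*wp('S',t,0,.06),.094])) for t in(.4,.5,.6,.7,.8,.9,1.)])"
```

```text
[ 0.45490101 -0.09349727  0.0727719 ] [-1.53713326 -3.74987485  1.33266195]
[(0.4, array([306.,  82.])), (0.5, array([318.,  81.])), (0.6, array([329.,  81.])), (0.7, array([340.,  82.])), (0.8, array([352.,  83.])), (0.9, array([362.,  85.])), (1.0, array([373.,  88.]))]
```

View pics/s1s.png

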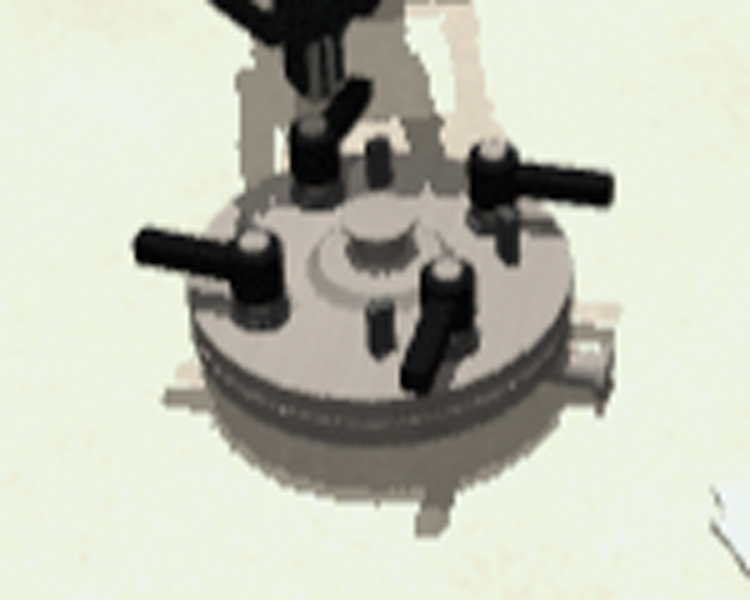

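S's tip is at (362,85), about 0.9 rad, so all four are half way. I'm already touching S, so I'll swing it home now.

>>> apply_moves(steps=[-1,0.03,0.06,0,0,0,0,-1,0.06,0.12,0,0,0,0,-1,0.11,0.17,0,0,0,0,-1,0.16,0.2,0,0,0,0,-1,0.2,0.22,0,0,0,0,-1,0.23,0.23,0,0,0,0,-1,0.23,0.23,0,0,0,0])

```text
time_s: 9.55
tool_pos: [0.4753, -0.0695, 0.0712]
orientation: [0.0, 1.0, 0.027, -0.001]
ft_force: [-3.3, -3.1, -0.6]
width: -0.0
gripper_force: 1.8
```

>>> apply_moves(steps=[-1,0.03,0,0,0,0,0,-1,0.06,0,0,0,0,0,-1,0.06,0,0,0,0,0])

```text
time_s: 9.85
tool_pos: [0.478, -0.0688, 0.0709]
orientation: [-0.001, 1.0, 0.027, -0.004]
ft_force: [-10.0, -2.0, 6.0]
width: 0.0003
gripper_force: 4.8
```

>>> apply_moves(steps=[-1,0.03,0,0,0,0,0,-1,0.05,0,0,0,0,0,-1,0.05,0,0,0,0,0])

```text
time_s: 10.15
tool_pos: [0.478, -0.0688, 0.0708]
orientation: [-0.001, 1.0, 0.028, -0.009]
ft_force: [-17.6, -4.0, 13.5]
width: 0.0003
gripper_force: 9.4
```

```bash
python3 -c "
from h import *
snap('s2');s=bot.observe();print(s['tool_pos'],s['ft_force'])"
```

```text
[ 0.47800045 -0.06876003  0.07074376] [-18.60114433  -3.19092879  13.26051386]
```

S is at its stop: about 18 N with no further travel. N is next.

>>> apply_moves(steps=[-1,-0.15,0,0,0,0,0,-1,-0.3,0,0,0,0,0,-1,-0.3,0,0.35,0,0,0,-1,-0.3,0,0.78,0,0,0,-1,0.15,-0.1,0.78,0,0,0,-1,0.6,-0.2,0.78,0,0,0,-1,1,-0.3,0.78,0,0,0])

```text
time_s: 10.95
tool_pos: [0.5901, -0.0995, 0.1505]
orientation: [-0.0, 1.0, 0.027, 0.002]
ft_force: [0.6, -0.3, 0.9]
width: 0.0001
gripper_force: 0.0
```

>>> apply_moves(steps=[-1,0.45,-0.05,0,0,0,0,-1,0.9,-0.1,0,0,0,0,-1,1,-0.1,0,0,0,0,-1,1,-0.1,0,0,0,0])

```text
time_s: 11.35
tool_pos: [0.6888, -0.1093, 0.1481]
orientation: [-0.0, 1.0, 0.027, 0.0]
ft_force: [-0.0, 0.0, 1.0]
width: 0.0001
gripper_force: 0.0
```

>>> apply_moves(steps=[-1,0,0,-0.4,0,0,0,-1,0,0,-0.76,0,0,0,-1,0,0,-0.76,0,0,0])

```text
time_s: 11.65
tool_pos: [0.6814, -0.1081, 0.0681]
orientation: [-0.002, 1.0, 0.027, -0.006]
ft_force: [-1.1, 0.1, -0.1]
width: 0.0
gripper_force: 0.0
```

>>> apply_moves(steps=[-1,-0.07,-0.08,0,0,0,0,-1,-0.13,-0.16,0,0,0,0,-1,-0.18,-0.24,0,0,0,0,-1,-0.23,-0.3,0,0,0,0,-1,-0.3,-0.36,0,0,0,0,-1,-0.36,-0.41,0,0,0,0,-1,-0.42,-0.43,0,0,0,0,-1,-0.45,-0.43,0,0,0,0])

```text
time_s: 12.45
tool_pos: [0.6483, -0.1529, 0.076]
orientation: [-0.0, 1.0, 0.026, 0.008]
ft_force: [13.8, 3.9, -5.7]
width: 0.0001
gripper_force: 6.6
```

>>> apply_moves(steps=[-1,-0.03,0,0,0,0,0,-1,-0.06,0,0,0,0,0,-1,-0.06,0,0,0,0,0])

```text
time_s: 12.75
tool_pos: [0.6482, -0.1531, 0.0765]
orientation: [0.001, 1.0, 0.026, 0.013]
ft_force: [19.8, 4.4, -9.5]
width: 0.0001
gripper_force: 9.9
```

N is at its stop. E is next.

>>> apply_moves(steps=[-1,0.2,0.03,0,0,0,0,-1,0.35,0.03,0,0,0,0,-1,0.35,0.03,0.35,0,0,0,-1,0.35,0.03,0.75,0,0,0,-1,0,-0.3,0.75,0,0,0,-1,-0.35,-0.6,0.75,0,0,0,-1,-0.7,-0.85,0.75,0,0,0,-1,-0.8,-0.85,0.75,0,0,0])

```text
time_s: 13.55
tool_pos: [0.5532, -0.2417, 0.1503]
orientation: [0.002, 1.0, 0.025, 0.0]
ft_force: [0.4, 0.6, -0.5]
width: 0.0
gripper_force: 0.0
```

>>> apply_moves(steps=[-1,0,0,0,0,0,0])

```text
time_s: 13.65
tool_pos: [0.5553, -0.2391, 0.1501]
orientation: [0.001, 1.0, 0.025, 0.001]
ft_force: [-0.0, 0.5, 0.5]
width: -0.0002
gripper_force: 0.0
```

>>> apply_moves(steps=[-1,0,0,-0.4,0,0,0,-1,0,0,-0.77,0,0,0,-1,0,0,-0.77,0,0,0])

```text
time_s: 13.95
tool_pos: [0.5544, -0.2355, 0.0671]
orientation: [-0.002, 1.0, 0.027, -0.004]
ft_force: [-0.9, 0.4, -0.4]
width: -0.0002
gripper_force: 0.0
```

>>> apply_moves(steps=[-1,-0.05,0.08,0,0,0,0,-1,-0.09,0.15,0,0,0,0,-1,-0.17,0.22,0,0,0,0,-1,-0.22,0.27,0,0,0,0,-1,-0.27,0.31,0,0,0,0,-1,-0.31,0.36,0,0,0,0,-1,-0.34,0.4,0,0,0,0,-1,-0.34,0.43,0,0,0,0])

```text
time_s: 14.75
tool_pos: [0.5254, -0.1966, 0.0739]
orientation: [0.003, 1.0, 0.027, 0.004]
ft_force: [2.3, -4.4, 3.8]
width: 0.0002
gripper_force: 2.3
```

>>> apply_moves(steps=[-1,0,0.03,0,0,0,0,-1,0,0.05,0,0,0,0,-1,0,0.05,0,0,0,0])

```text
time_s: 15.05
tool_pos: [0.5241, -0.1916, 0.0733]
orientation: [0.002, 1.0, 0.027, 0.002]
ft_force: [1.0, -6.0, 9.5]
width: -0.0002
gripper_force: 5.9
```

>>> apply_moves(steps=[-1,0,0.03,0,0,0,0,-1,0,0.06,0,0,0,0,-1,0,0.06,0,0,0,0])

```text
time_s: 15.35
tool_pos: [0.5241, -0.1914, 0.0735]
orientation: [0.008, 1.0, 0.029, 0.002]
ft_force: [-1.3, -19.7, 4.9]
width: -0.0002
gripper_force: 12.3
```

>>> apply_moves(steps=[-1,0,0.03,0,0,0,0,-1,0,0.04,0,0,0,0,-1,0,0.04,0,0,0,0])

```text
time_s: 15.65
tool_pos: [0.5241, -0.1912, 0.0736]
orientation: [0.011, 1.0, 0.029, 0.002]
ft_force: [-3.6, -28.4, 3.3]
width: 0.0001
gripper_force: 16.1
```

E is at its stop. W is last.

>>> apply_moves(steps=[-1,0,-0.3,0,0,0,0,-1,0,-0.45,0,0,0,0,-1,0,-0.45,0.35,0,0,0,-1,0,-0.45,0.77,0,0,0,-1,0.1,0,0.77,0,0,0,-1,0.2,0.45,0.77,0,0,0,-1,0.3,0.9,0.77,0,0,0])

```text
time_s: 16.35
tool_pos: [0.5515, -0.0875, 0.1478]
orientation: [-0.001, 1.0, 0.026, -0.001]
ft_force: [0.5, 0.3, -0.3]
width: 0.0001
gripper_force: 0.0
```

>>> apply_moves(steps=[-1,0.08,0.45,0,0,0,0,-1,0.15,0.9,0,0,0,0,-1,0.15,1,0,0,0,0,-1,0.15,1,0,0,0,0])

```text
time_s: 16.75
tool_pos: [0.5662, 0.0125, 0.1473]
orientation: [-0.0, 1.0, 0.029, -0.001]
ft_force: [-0.7, -1.1, 0.5]
width: 0.0
gripper_force: 0.0
```

>>> apply_moves(steps=[-1,0,0,-0.4,0,0,0,-1,0,0,-0.74,0,0,0,-1,0,0,-0.74,0,0,0])

```text
time_s: 17.05
tool_pos: [0.5627, 0.0092, 0.0695]
orientation: [-0.001, 1.0, 0.026, -0.006]
ft_force: [-1.2, 0.7, 0.2]
width: -0.0
gripper_force: 0.0
```

>>> apply_moves(steps=[-1,0.04,-0.05,0,0,0,0,-1,0.08,-0.11,0,0,0,0,-1,0.14,-0.17,0,0,0,0,-1,0.19,-0.22,0,0,0,0,-1,0.24,-0.26,0,0,0,0,-1,0.29,-0.31,0,0,0,0,-1,0.33,-0.37,0,0,0,0,-1,0.35,-0.42,0,0,0,0])

```text
time_s: 17.85
tool_pos: [0.6016, -0.0308, 0.0751]
orientation: [-0.002, 1.0, 0.026, -0.001]
ft_force: [-6.5, 13.2, -0.6]
width: -0.0
gripper_force: 7.7
```

>>> apply_moves(steps=[-1,0,-0.03,0,0,0,0,-1,0,-0.06,0,0,0,0,-1,0,-0.08,0,0,0,0,-1,0,-0.08,0,0,0,0])

```text
time_s: 18.25
tool_pos: [0.6016, -0.0308, 0.0752]
orientation: [-0.009, 1.0, 0.025, -0.001]
ft_force: [-2.8, 24.9, 2.0]
width: 0.0001
gripper_force: 11.7
```

W is at its stop. I'll retreat clear of the holder and check.

>>> apply_moves(steps=[-1,0,0.3,0,0,0,0,-1,0,0.5,0,0,0,0,-1,0,0.5,0.4,0,0,0,-1,0,0.5,0.8,0,0,0,-1,-0.4,0.8,1,0,0,0,-1,-0.8,1,1,0,0,0,-1,-1,1,1,0,0,0])

```text
time_s: 18.95
tool_pos: [0.5011, 0.0614, 0.177]
orientation: [-0.0, 1.0, 0.028, 0.002]
ft_force: [0.2, 0.0, -0.4]
width: 0.0003
gripper_force: 0.0
```

>>> apply_moves(steps=[-1,-0.4,0.4,0,0,0,0,-1,-0.8,0.7,0,0,0,0,-1,-0.8,0.7,0,0,0,0,-1,-0.8,0.7,0,0,0,0])

```text
time_s: 19.35
tool_pos: [0.4233, 0.1304, 0.1759]
orientation: [0.0, 1.0, 0.028, 0.002]
ft_force: [-0.0, 0.7, -0.1]
width: -0.0002
gripper_force: 0.0
```

```bash
python3 -c "
from h import *
snap('z')
for k in 'NESW': print(k,[proj([*wp(k,t,0,.06),.094],'top',5.6,(268,160)) for t in (1.45,1.571)])"
```

```text
N [array([395., 139.]), array([397., 153.])]
E [array([444., 404.]), array([429., 406.])]
S [array([175., 447.]), array([173., 433.])]
W [array([131., 181.]), array([145., 179.])]
```

View pics/z.png

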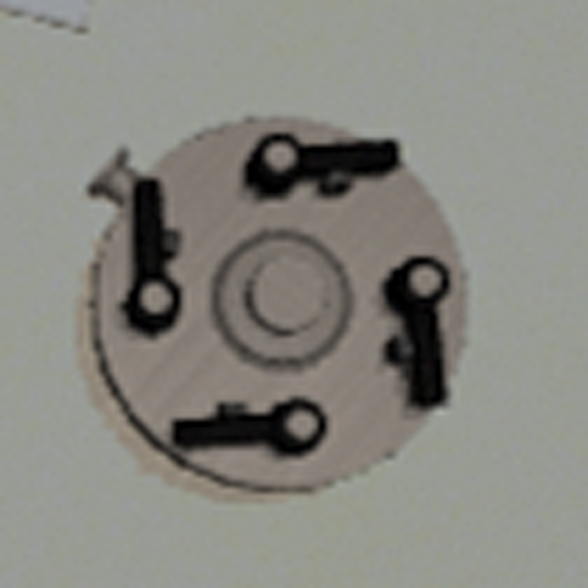

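The top crop shows all four handles lying along the rim at their stop blocks, with tips at N (397,153), E (430,403), S (175,433) and W (147,181). These match the predicted home positions.

```bash
python3 -c "
from rig import bot
print(bot.hand_in())"
```

```text
the job is handed in; nothing more can be done
None
```

The job is handed in: all four levers were swung half way crosswise (E opposite W, then N and S), then home to their stops in opposite pairs (S and N, then E and W); the final picture shows all four home, and the arm kept clear of the pot, jar and slide box.

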